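# Walk the ticket rail onto its marks

### The job

Walk the metal ticket rail to its two round stickers on the counter, one end at a time, without carrying it. First swing its red end round until it stands centred on the red sticker while the blue end stays where it is; then swing the blue end round onto the middle of the blue sticker while the red end stays on its sticker. Let go and leave the rail standing there on both feet, and leave the wooden rail alone.

Things in the scene. Friction and masses are not known exactly. Their poses are not given: they have to be found in the camera images.
- rail_red (a point): Red end of the aluminium rail: bar 190 mm long, 20 wide, from 12 to 36 mm above the counter, about 0.3 kg, with a red and a blue end cap (30 mm long) and a rubber foot 20 mm across under each; feet 160 mm apart. The point lies over the foot, 15 mm in from the bar's end, half-way up, 24 mm above the counter; grip here, 20 mm across. x points along the rail from blue to red end
- rail_blue (a point): Blue end of the same aluminium rail. The point lies over the foot, 15 mm in from the bar's end, half-way up, 24 mm above the counter; grip here, 20 mm across. x points along the rail from blue to red end
- red_dot_c (a point): Centre of the round red sticker, flat on the counter, 40 mm across: where the red end's foot must stand. It lies 160 mm from the start place of the blue foot, so that a swing about the blue foot brings the red foot onto it. Its axes mean nothing
- blue_dot_c (a point): Centre of the round blue sticker, flat on the counter, 40 mm across: where the blue end's foot must stand. It lies 160 mm from the red sticker. Its axes mean nothing
- wood_rail_c (a point): Middle of the bystander: a wooden rail of the same shape (190 x 20 x 36 mm) with one black and one white end cap; not to be moved. The point is 24 mm above the counter, x runs along the rail

How it is judged:
By the outcome, as a careful person would: the job done as asked, in the order asked, and still so for the second after the job is handed in, with the robot touching nothing.
It also fails if it takes over 50 s, if anything falls off the work surface, if the arm or the gripper's body presses on something with over 40 N, if the wrist force passes 120 N, or if a joint passes its speed limit or range.

### The arm

A 7-joint arm with a two-finger parallel gripper is mounted at the origin on a cart in front of the work surface, level with it; the furniture and walls round the work are solid. World frame = base frame: x ahead of the robot, y to its left, z up, the work surface at z = 0. Lengths are in m, angles in rad, forces in N, time in s.
With the tool pointing down it reaches from about 0.425 to 0.875 m from the base axis. Payload 4.7 kg.
Tool frame: the origin (TCP) lies between the finger pads; the fingertips stand 22 mm ahead of it and the grasp point (between the pads) lies 3 mm ahead of it; y points along the fingers, z is the direction in which the jaws open and shut, and the axes are right-handed (so a half turn about y gives the same grasp; the last joint's range is limited). The gripper opens to 87 mm and grips with 3 to 60 N. Pads are 19 mm wide; open, the fingers measure 117 mm over their backs; the gripper's body (75 mm by 190 mm) begins 51 mm behind the grasp point.
Start: joints at [-1.2, 0.321, -0.07, 1.45, 0.023, 1.371, -0.057], TCP at [0.227, 0.609, 0.245] pointing down, gripper open.
Joint ranges: [-2.86, 2.86], [-0.3, 2.09], [-1.38, 1.24], [0.06, 2.45], [-1.56, 4.7], [0.09, 2.05], [-2.69, 2.69]. Speed limits (rad/s): [2.57, 2.57, 3.14, 3.14, 3.14, 3.14, 3.14].

### API

Orientations are given as [roll, pitch, yaw] about the fixed x, y, z axes, in that order (R = Rz(yaw) Ry(pitch) Rx(roll)).
In Python, from bench import status, imaging, r gives the robot as it stands. The module is installed in compiled form; this text tells all that it offers.
- The arm moves only by the tool move_arm, never from a script. Its argument "plan" is a list of rows, each a list of 3 entries, a list of its own where there are three numbers: the opening, from 0 (shut) to 1 (fully open), then the shift along the tool's x, y, z in mm, then the turn about the tool's y in rad. A call has 1 to 5 rows; each row shifts and turns the commanded pose from where the row before left it, along the tool's axes as they then stand; what a row does not reach is not made up. A row lasts 1/8 s, in which the tool goes at most 62.5 mm and 10.7 degrees, less where a joint would pass 70% of its speed; a pose out of reach is approached as far as the arm can. A call is refused whole if a number of a shift passes 62.5 or a number of a turn 0.188, either way. A call with a gripper value outside its range is refused whole. The fingers move at their own pace and stop on an object; "grip_force" is the grip in N (left out, the last holds). Time passes only in rows, so rows that do not move let the fingers close. It gives the time, the measured TCP pose, the force and the opening at its end, in the units of the state.
- status.read_state(): the state, without advancing time (a new reading comes with each control period).
- imaging.get_image(name): name is "side" or "top"; returns the picture (400x640x3 uint8, red, green, blue); there is no depth.
- imaging.calibration(name): a dict with "fx", "fy", "cx", "cy" (pixels), "dist" ([k1, k2, p1, p2, k3] as OpenCV has them; the pictures are not rectified), "extrinsics" (4x4, takes a point from camera to world coordinates). Camera axes: x right, y down, z forward; pixel columns grow to the right and rows downward; lengths in m; the calibration is good to about 2 mm. A picture is of the moment at which its call begins. calibration takes no time and is no camera call.
- r.close_job(): hands the job in, once; it reports no verdict.
The state is a dict: "t": time; "q": joint angles; "dq": joint speeds; "joint_efforts": joint torques, N m; "tool_pos": TCP position; "tcp_rot": TCP orientation; "wrist_force": force on the tool from outside, world axes, zero at the start; "torque": the same for the moment, N m; "width": opening from 0.0 (shut) to 1.0 (fully open).
Only numpy, scipy, OpenCV 4.12 (cv2) and the standard library are available. Lean on these libraries where they do the work, as an engineer would, in place of code of your own. Each camera call takes 0.05 s, during which the arm holds its last target. There are 200 camera calls.

## Working session

There is one attempt and no reset: what is moved stays moved. The work goes in short steps, Python scripts to look and compute and a tool call to move; the robot and the scene stay as the last step left them, time stands still between calls to the robot, and variables do not carry over. Pictures are saved under pics/ and viewed, about 8 in all and at most 12, crops included, and the job is handed in when it is done.

Besides the shell and the picture viewer there is one more tool, called after "Request:" by a JSON object that holds its "op" and its "data", one argument or row to a line. move_arm: Moves the arm, as the interface text tells. Its arguments: {"type":"object","properties":{"plan":{"type":"array","items":{"type":"array"}},"grip_force":{"type":"number"}},"required":["plan"]}

```bash
mkdir -p pics
python3 - <<'E'
from bench import status, imaging, r
import cv2,numpy as np
s=status.read_state()
for k,v in s.items(): print(k,np.round(v,4).tolist())
for n in("top","side"):
    c=imaging.calibration(n);print(n,c)
    cv2.imwrite(f"pics/{n}0.png",imaging.get_image(n)[:,:,::-1])
E
```

```text
t 0.0
q [-1.1999, 0.3218, -0.0701, 1.4517, 0.0226, 1.3708, -0.0569]
dq [-0.0011, 0.0006, 0.001, -0.0005, 0.0008, 0.0001, 0.0001]
joint_efforts [-0.0012, -49.1283, -0.4046, -31.2527, -0.0639, 0.0439, 0.0002]
tool_pos [0.2269, 0.6086, 0.2435]
tcp_rot [-1.5727, -0.0001, -0.3568]
wrist_force [0.617, -0.4192, -0.6802]
torque [0.0157, -0.0279, -0.0016]
width 1.0017
top {'fx': 425.13444014892286, 'fy': 425.13444014892286, 'cx': 325.1855227971638, 'cy': 201.43108995510667, 'dist': array([-0.0552334,  0.       ,  0.       ,  0.       ,  0.       ]), 'extrinsics': array([[-0.01294406, -0.99753538,  0.06896097,  0.43582037],
       [-0.99991335,  0.01307841,  0.00149706,  0.02792157],
       [-0.00239527, -0.06893562, -0.99761824,  0.92483568],
       [ 0.        ,  0.        ,  0.        ,  1.        ]])}
side {'fx': 423.35425924317286, 'fy': 423.35425924317286, 'cx': 313.82294636651505, 'cy': 196.61709983387914, 'dist': array([-0.02389658,  0.        ,  0.        ,  0.        ,  0.        ]), 'extrinsics': array([[ 0.96938874, -0.12780163,  0.20964782,  0.31869301],
       [-0.24511254, -0.55354632,  0.7959311 , -0.65863693],
       [ 0.01432849, -0.82295396, -0.56792735,  0.55381825],
       [ 0.        ,  0.        ,  0.        ,  1.        ]])}
```

View pics/top0.png

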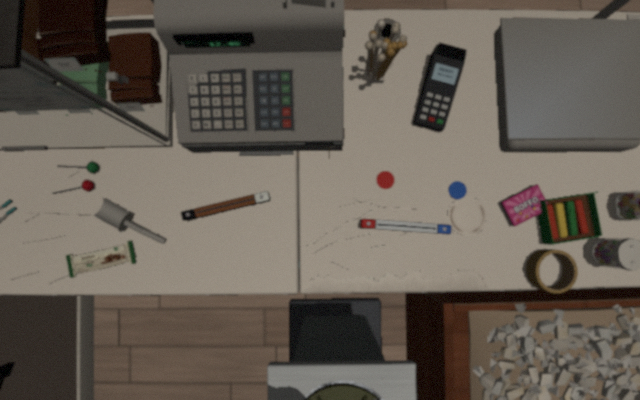

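View pics/side0.png

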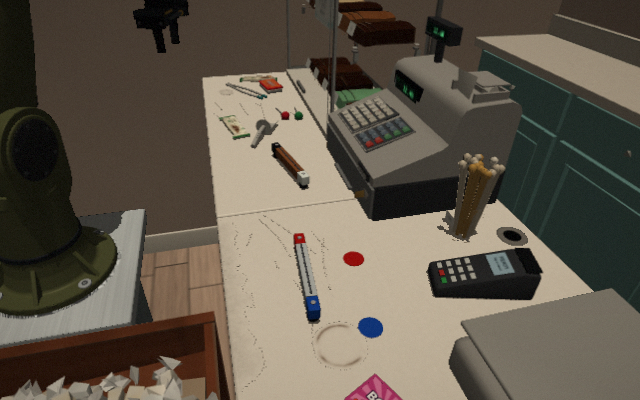

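```bash
cat > h.py <<'E'
import numpy as np,cv2
from bench import status,imaging
def w(n,uv,z):
    c=imaging.calibration(n);K=np.array([[c['fx'],0,c['cx']],[0,c['fy'],c['cy']],[0,0,1]])
    p=cv2.undistortPoints(np.array([[uv]],float),K,c['dist'])[0,0]
    E=c['extrinsics'];d=E[:3,:3]@[p[0],p[1],1];o=E[:3,3]
    return (o+d*(z-o[2])/d[2])[:2]
def pix(n,P):
    c=imaging.calibration(n);K=np.array([[c['fx'],0,c['cx']],[0,c['fy'],c['cy']],[0,0,1]])
    E=np.linalg.inv(c['extrinsics'])
    return cv2.projectPoints(np.array([P],float),cv2.Rodrigues(E[:3,:3])[0],E[:3,3],K,c['dist'])[0][0,0]
def blobs(img,col,box):
    x0,y0,x1,y1=box;h=cv2.cvtColor(img[y0:y1,x0:x1],cv2.COLOR_RGB2HSV);H,S,V=h[...,0],h[...,1],h[...,2]
    m=((S>120)&(V>40)&(((H<8)|(H>172)) if col=='red' else ((H>100)&(H<130)))).astype(np.uint8)
    n,l,st,ce=cv2.connectedComponentsWithStats(m)
    return [(int(st[i,4]),st[i,:4]+[x0,y0,0,0],ce[i]+[x0,y0]) for i in range(1,n) if st[i,4]>20]
E
python3 - <<'E'
from h import *
for n,b in(("top",(340,160,490,250)),("side",(270,220,400,350))):
    im=cv2.imread(f"pics/{n}0.png")[:,:,::-1].copy()
    for c in("red","blue"):
        for a,s,ce in blobs(im,c,b): print(n,c,a,s,ce.round(1),"z0",w(n,ce,0).round(4),"z36",w(n,ce,.036).round(4))
a=cv2.imread("pics/top0.png")[165:245,345:475];b=cv2.imread("pics/side0.png")[225:345,270:400]
cv2.imwrite("pics/crop.png",np.vstack([cv2.resize(a,None,fx=4,fy=4,interpolation=3)[:,:520],cv2.resize(b,(520,240))]) if 0 else cv2.resize(a,None,fx=6,fy=6,interpolation=2))
E
```

```text
top red 221 [377 172  17  16] [385.  179.5] z0 [ 0.5462 -0.1022] z36 [ 0.5419 -0.0972]
top red 90 [361 219  14   9] [367.3 223.5] z0 [ 0.4505 -0.0617] z36 [ 0.4499 -0.0582]
top blue 194 [450 182  15  16] [456.9 189.8] z0 [ 0.5214 -0.2602] z36 [ 0.5181 -0.249 ]
top blue 25 [438 225   5   8] [440.2 228.2] z0 [ 0.438  -0.2204] z36 [ 0.4379 -0.2108]
top blue 27 [444 226   6   7] [447.4 229.2] z0 [ 0.4356 -0.2363] z36 [ 0.4356 -0.226 ]
side red 98 [294 233  12  11] [298.8 238.3] z0 [ 0.4574 -0.019 ] z36 [ 0.4484 -0.0605]
side red 242 [343 251  21  15] [353.1 258.3] z0 [ 0.5454 -0.1001] z36 [ 0.5307 -0.1364]
side blue 255 [306 296  14  23] [312.7 307.3] z0 [ 0.4413 -0.1981] z36 [ 0.4333 -0.228 ]
side blue 376 [358 317  25  21] [370.2 327. ] z0 [ 0.5211 -0.2587] z36 [ 0.5079 -0.2847]
```

View pics/crop.png

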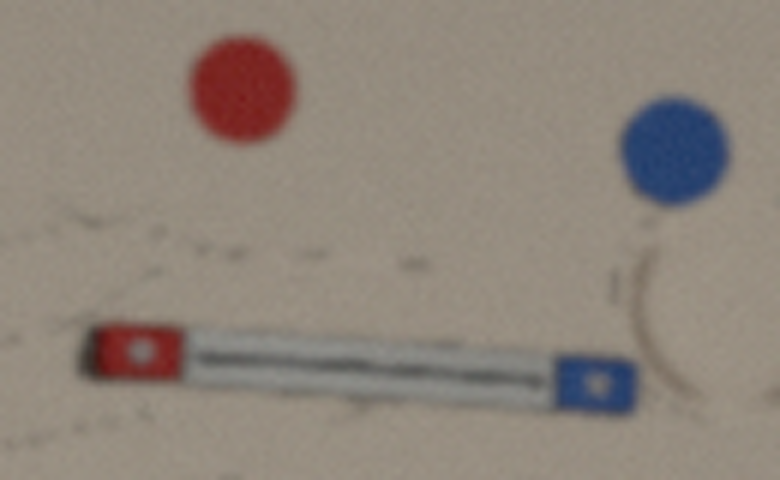

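```bash
cat >> h.py <<'E'
def rows(pts,N,start=None):
    "from measured (or start) x,y,z,yaw through pts; prints tool-axis shifts (mm) and turn"
    s=status.read_state();p=np.array(start if start is not None else [*s['tool_pos'],s['tcp_rot'][2]],float)
    for q,n in zip(pts,N):
        q=np.array(q,float);a=p.copy()
        for i in range(n):
            b=a+(q-a)*(i+1)/n;d=(b-p)*1000;c,sn=np.cos(p[3]),np.sin(p[3])
            print([[round(c*d[0]+sn*d[1],1),round(-d[2],1),round(-sn*d[0]+c*d[1],1)],round(-(b-p)[3],3)]);p=b
def arc(C,r,a0,a1,n,z,yo):
    return [[C[0]+r*np.cos(a),C[1]+r*np.sin(a),z,a+yo] for a in np.linspace(a0,a1,n+1)[1:]]
E
python3 - <<'E'
from h import *
R=w("top",(368.1,223.1),.036);B=w("top",(444.3,228.6),.036);D=w("top",(385,179.5),0);F=w("top",(456.9,189.8),0)
L=np.linalg.norm
for n,p in zip("RBDF",(R,B,D,F)):print(n,p.round(4))
print(L(R-B),L(D-B),L(F-D),[np.arctan2(*(a-b)[::-1]).round(4) for a,b in((R,B),(D,B),(D,F))])
y=np.arctan2(*(R-B)[::-1])-np.pi
rows([[.42,.29,.24,-.9],[R[0],R[1],.11,y]],[9,9])
E
```

```text
R [ 0.4507 -0.0598]
B [ 0.4369 -0.2195]
D [ 0.5462 -0.1023]
F [ 0.5215 -0.2601]
0.16027353034918979 0.16019134719465392 0.1596976462306412 [np.float64(1.4848), np.float64(0.8205), np.float64(1.4159)]
[[np.float64(32.5), np.float64(0.4), np.float64(-25.7)], np.float64(0.06)]
[[np.float64(34.0), np.float64(0.4), np.float64(-23.7)], np.float64(0.06)]
[[np.float64(35.3), np.float64(0.4), np.float64(-21.6)], np.float64(0.06)]
[[np.float64(36.6), np.float64(0.4), np.float64(-19.4)], np.float64(0.06)]
[[np.float64(37.7), np.float64(0.4), np.float64(-17.2)], np.float64(0.06)]
[[np.float64(38.6), np.float64(0.4), np.float64(-14.9)], np.float64(0.06)]
[[np.float64(39.5), np.float64(0.4), np.float64(-12.5)], np.float64(0.06)]
[[np.float64(40.1), np.float64(0.4), np.float64(-10.1)], np.float64(0.06)]
[[np.float64(40.7), np.float64(0.4), np.float64(-7.7)], np.float64(0.06)]
[[np.float64(32.6), np.float64(14.4), np.float64(-21.5)], np.float64(0.084)]
[[np.float64(34.3), np.float64(14.4), np.float64(-18.7)], np.float64(0.084)]
[[np.float64(35.7), np.float64(14.4), np.float64(-15.7)], np.float64(0.084)]
[[np.float64(36.9), np.float64(14.4), np.float64(-12.7)], np.float64(0.084)]
[[np.float64(37.8), np.float64(14.4), np.float64(-9.5)], np.float64(0.084)]
[[np.float64(38.5), np.float64(14.4), np.float64(-6.3)], np.float64(0.084)]
[[np.float64(38.9), np.float64(14.4), np.float64(-3.1)], np.float64(0.084)]
[[np.float64(39.0), np.float64(14.4), np.float64(0.2)], np.float64(0.084)]
[[np.float64(38.9), np.float64(14.4), np.float64(3.5)], np.float64(0.084)]
```

Request:
{"op": "move_arm", "data": {
  "plan": [
    [1,[32.5,0.4,-25.7],0.06],
    [1,[34,0.4,-23.7],0.06],
    [1,[35.3,0.4,-21.6],0.06],
    [1,[36.6,0.4,-19.4],0.06],
    [1,[37.7,0.4,-17.2],0.06]
  ],
  "grip_force": 25
}}

```text
t: 0.72
tool_pos: [0.335, 0.4305, 0.2421]
tcp_rot: [-1.571, -0.0, -0.659]
wrist_force: [0.7, 0.1, -0.7]
width: 0.998
```

Request:
{"op": "move_arm", "data": {
  "plan": [
    [1,[38.6,0.4,-14.9],0.06],
    [1,[39.5,0.4,-12.5],0.06],
    [1,[40.1,0.4,-10.1],0.06],
    [1,[40.7,0.4,-7.7],0.06],
    [1,[32.6,14.4,-21.5],0.084]
  ]
}}

```text
t: 1.35
tool_pos: [0.4258, 0.2504, 0.227]
tcp_rot: [-1.569, -0.0, -0.985]
wrist_force: [-0.5, -0.3, -0.5]
width: 1.0
```

Request:
{"op": "move_arm", "data": {
  "plan": [
    [1,[34.3,14.4,-18.7],0.084],
    [1,[35.7,14.4,-15.7],0.084],
    [1,[36.9,14.4,-12.7],0.084],
    [1,[37.8,14.4,-9.5],0.084],
    [1,[38.5,14.4,-6.3],0.084]
  ]
}}

```text
t: 1.98
tool_pos: [0.4417, 0.0561, 0.1539]
tcp_rot: [-1.571, 0.0, -1.403]
wrist_force: [0.8, -0.5, 0.2]
width: 1.001
```

Request:
{"op": "move_arm", "data": {
  "plan": [
    [0.6,[38.9,14.4,-3.1],0.084],
    [0.6,[39,14.4,0.2],0.084],
    [0.6,[38.9,14.4,3.5],0.084],
    [0.6,[0,0,0],0],
    [0.6,[0,0,0],0]
  ]
}}

```text
t: 2.6
tool_pos: [0.4525, -0.0585, 0.1113]
tcp_rot: [-1.571, 0.0, -1.652]
wrist_force: [-0.0, -0.0, -0.2]
width: 0.613
```

Run:
```python
from h import *
s=status.read_state();print(s['t'],s['tool_pos'],s['tcp_rot'],s['q'],s['width'],s['wrist_force'])
a=imaging.get_image("top")[165:265,325:475];b=imaging.get_image("side")[180:330,240:400]
f=lambda i,k:cv2.resize(i,(600,k),interpolation=2)
cv2.imwrite("pics/a1.png",cv2.resize(a,(780,520),interpolation=2)[:,:,::-1])
rows([[.4507,-.0598,.027,1.4848-np.pi]],[4])
```

```text
2.6 [ 0.4525193  -0.05849905  0.11128856] [-1.57115752e+00  4.79926455e-04 -1.65205784e+00] [-4.92386637e-01  1.19372986e-02  5.71519648e-01  2.09069693e+00
 -8.03872621e-03  1.04122961e+00  1.90248338e-03] 0.6133341766927796 [-0.02009616 -0.02724324 -0.20239094]
[[np.float64(0.5), np.float64(21.2), np.float64(-0.5)], np.float64(0.002)]
[[np.float64(0.5), np.float64(21.2), np.float64(-0.5)], np.float64(0.002)]
[[np.float64(0.5), np.float64(21.2), np.float64(-0.5)], np.float64(0.002)]
[[np.float64(0.5), np.float64(21.2), np.float64(-0.5)], np.float64(0.002)]
```

View pics/a1.png

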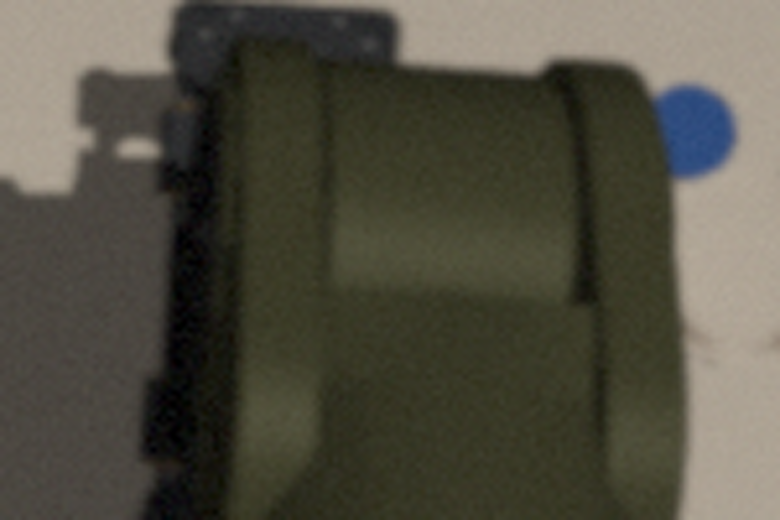

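Request:
{"op": "move_arm", "data": {
  "plan": [
    [0.6,[0.3,28,-0.3],0.002],
    [0.6,[0.3,28,-0.3],0.002],
    [0.6,[0.2,28,-0.3],0],
    [0.6,[0,0,0],0],
    [0.6,[0,0,0],0]
  ]
}}

```text
t: 3.32
tool_pos: [0.4525, -0.0593, 0.0283]
tcp_rot: [-1.569, 0.0, -1.656]
wrist_force: [0.3, -0.3, 0.3]
width: 0.6
```

Run:
```python
from h import *
s=status.read_state();print(s['t'],s['tool_pos'],s['tcp_rot'],s['width'],s['wrist_force'])
b=imaging.get_image("side");s=status.read_state();print(s['tool_pos'],s['tcp_rot'])
for i in range(2):
  imaging.get_image("side");s=status.read_state();print(s['tool_pos'],s['tcp_rot'])
cv2.imwrite("pics/a2.png",cv2.resize(b[190:340,250:400],(600,600),interpolation=2)[:,:,::-1])
```

```text
3.325 [ 0.45252119 -0.05931799  0.02831725] [-1.56943356e+00  3.66268599e-04 -1.65558253e+00] 0.6000452396376824 [ 0.26793514 -0.34011301  0.30525809]
[ 0.45286532 -0.05941484  0.02862383] [-1.56854543e+00  6.72548451e-04 -1.65581811e+00]
[ 0.45291594 -0.05949945  0.0286868 ] [-1.56825195e+00  7.92376201e-04 -1.65600341e+00]
[ 0.4528425  -0.0595797   0.02862515] [-1.56828546e+00  8.50821509e-04 -1.65623807e+00]
```

View pics/a2.png

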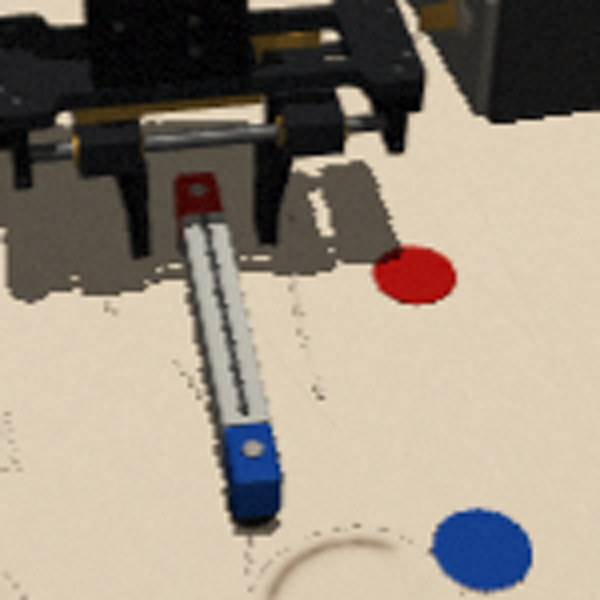

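Run:
```python
from h import *
R=w("side",(299.1,236.6),.036);B=w("side",(312.8,301.9),.036);print(R,B,np.linalg.norm(R-B),np.arctan2(*(R-B)[::-1])-np.pi)
im=cv2.imread("pics/side0.png")[:,:,::-1].copy()
D=w("side",(353.1,258.3),0);F=w("side",(370.2,327),0);print(D,F,np.linalg.norm(D-B),np.linalg.norm(D-F))
print(pix("side",[.4525,-.0594,.036]),pix("side",[.437,-.2195,.036]))
```

```text
[ 0.45000087 -0.05587423] [ 0.43625006 -0.21736976] 0.1620798912629778 -1.6557381911624922
[ 0.54536568 -0.10007794] [ 0.52101711 -0.25870531] 0.1601985952024722 0.1604851846621447
[300.79893982 237.57859317] [313.58765226 302.8246712 ]
```

Request:
{"op": "move_arm", "data": {
  "plan": [
    [0.4,[0,0.8,-1],0],
    [0.3,[0,0,0],0],
    [0.2,[0,0,0],0],
    [0.1,[0,0,0],0],
    [0.1,[0,0,0],0]
  ],
  "grip_force": 25
}}

```text
t: 4.1
tool_pos: [0.4507, -0.0598, 0.0266]
tcp_rot: [-1.571, 0.0, -1.657]
wrist_force: [0.5, 0.2, -0.6]
width: 0.228
```

```bash
cat > look.py <<'E'
from h import *
import sys
b=imaging.get_image("side");s=status.read_state();print(s['t'],s['tool_pos'].round(4),s['tcp_rot'].round(4),s['width'],s['wrist_force'].round(2),s['torque'].round(2))
for c in("red","blue"):
    for a,bb,ce in blobs(b,c,(270,200,400,350)): print(c,a,bb,ce.round(1),w("side",ce,.03).round(4))
cv2.imwrite(f"pics/{sys.argv[1]}.png",cv2.resize(b[190:340,250:400],(600,600),interpolation=2)[:,:,::-1])
E
python3 look.py a3
```

```text
4.15 [ 0.4507 -0.0598  0.0266] [-1.5709e+00  1.0000e-04 -1.6568e+00] 0.22776596267276672 [1.01 0.16 1.36] [-0.07  0.11 -0.01]
red 94 [295 233  11  11] [299.3 238.1] [ 0.451  -0.0534]
red 240 [343 251  21  15] [353.2 258.3] [ 0.5332 -0.1305]
blue 262 [306 296  14  23] [312.6 307.5] [ 0.4344 -0.2233]
blue 375 [358 318  25  20] [370.2 327. ] [ 0.5101 -0.2804]
```

Request:
{"op": "move_arm", "data": {
  "plan": [
    [0.1,[0.2,0,8],0.05],
    [0.1,[0.2,0,8],0.05],
    [0.1,[0.2,0,8],0.05],
    [0.1,[0.2,0,8],0.05],
    [0.1,[0,0,0],0]
  ]
}}

```text
t: 4.78
tool_pos: [0.4834, -0.0661, 0.0266]
tcp_rot: [-1.569, -0.0, -1.858]
wrist_force: [1.2, -0.6, 0.9]
width: 0.228
```

```bash
python3 look.py a4
```

```text
4.825 [ 0.4832 -0.0661  0.0266] [-1.5687e+00 -1.0000e-04 -1.8572e+00] 0.22932189468700284 [1.02 0.4  0.07] [-0.1  -0.16 -0.08]
red 95 [312 233  11  10] [316.7 237.5] [ 0.4836 -0.0593]
red 239 [343 251  21  15] [353.2 258.4] [ 0.5332 -0.1306]
blue 247 [308 296  12  23] [313.3 307.2] [ 0.4358 -0.2231]
blue 376 [358 317  25  21] [370.2 327. ] [ 0.5101 -0.2803]
```

Request:
{"op": "move_arm", "data": {
  "plan": [
    [0.1,[0.5,0,12.8],0.08],
    [0.1,[0.5,0,12.8],0.08],
    [0.1,[0.5,0,12.8],0.08],
    [0.1,[0.5,0,12.8],0.08],
    [0.1,[0.5,0,12.8],0.08]
  ]
}}

```text
t: 5.45
tool_pos: [0.5384, -0.0949, 0.0266]
tcp_rot: [-1.572, 0.0, -2.258]
wrist_force: [-1.4, 2.5, 4.5]
width: 0.227
```

Request:
{"op": "move_arm", "data": {
  "plan": [
    [0.1,[0.3,0,9.6],0.06],
    [0.1,[0,0,0],0],
    [0.1,[0,0,0],0]
  ]
}}

```text
t: 5.82
tool_pos: [0.5459, -0.1019, 0.0266]
tcp_rot: [-1.57, 0.0, -2.316]
wrist_force: [0.5, -1.0, 0.3]
width: 0.228
```

```bash
python3 look.py a5
```

```text
5.875 [ 0.5457 -0.1018  0.0266] [-1.5698e+00  3.0000e-04 -2.3157e+00] 0.22679092637112422 [ 1.36 -0.89  0.29] [-0.29 -0.19  0.08]
red 87 [347 239  11  20] [353.4 246.4] [ 0.5439 -0.0996]
red 32 [352 259  12   7] [357.1 263.2] [ 0.536 -0.144]
blue 284 [305 296  18  24] [313.2 307.6] [ 0.4354 -0.2237]
blue 376 [358 317  25  21] [370.2 327. ] [ 0.5101 -0.2803]
```

View pics/a5.png

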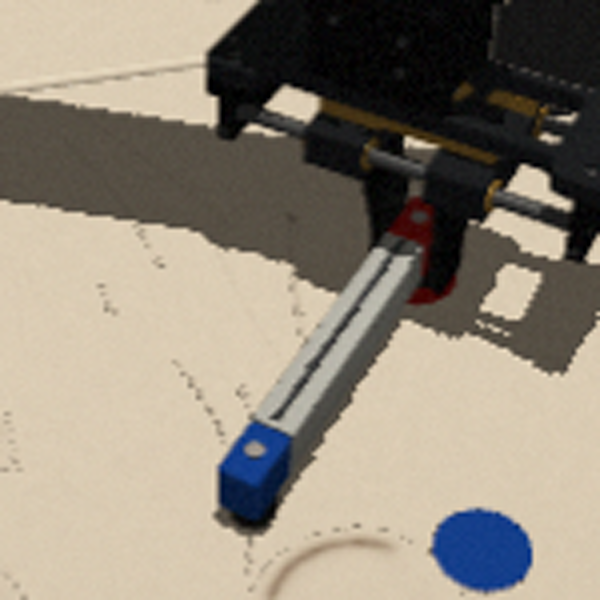

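Run:
```python
from h import *
print(w("side",(354.4,243.1),.036),pix("side",[.5454,-.1001,.036]))
```

```text
[ 0.54614467 -0.09773479] [354.42826648 243.97590541]
```

Request:
{"op": "move_arm", "data": {
  "plan": [
    [0.35,[0,0,0],0],
    [0.6,[0,0,0],0],
    [0.6,[0,0,0],0],
    [0.6,[0,-25,0],0],
    [0.6,[0,-35,0],0]
  ]
}}

```text
t: 6.5
tool_pos: [0.5446, -0.1015, 0.0863]
tcp_rot: [-1.573, -0.002, -2.317]
wrist_force: [0.5, 0.5, 0.6]
width: 0.585
```

Request:
{"op": "move_arm", "data": {
  "plan": [
    [0.6,[40,0,0],0],
    [0.6,[40,0,0],0],
    [0.6,[40,0,0],0],
    [0.6,[40,0,0],0],
    [0.6,[0,0,0],0]
  ]
}}

```text
t: 7.12
tool_pos: [0.4346, -0.2216, 0.0866]
tcp_rot: [-1.571, 0.0, -2.322]
wrist_force: [0.3, 0.1, 0.5]
width: 0.601
```

```bash
python3 look.py a6; python3 -c "
from h import *
cv2.imwrite('pics/t6.png',cv2.resize(imaging.get_image('top')[150:250,325:475],(750,500),interpolation=2)[:,:,::-1])"
```

```text
7.175 [ 0.4362 -0.22    0.0866] [-1.5710e+00  1.0000e-03 -2.3198e+00] 0.6030151209849595 [0.77 0.6  0.36] [-0.05  0.09 -0.  ]
blue 283 [305 296  18  24] [313.1 307.7] [ 0.4352 -0.2239]
blue 375 [359 317  24  21] [370.3 327. ] [ 0.5102 -0.2804]
```

View pics/a6.png

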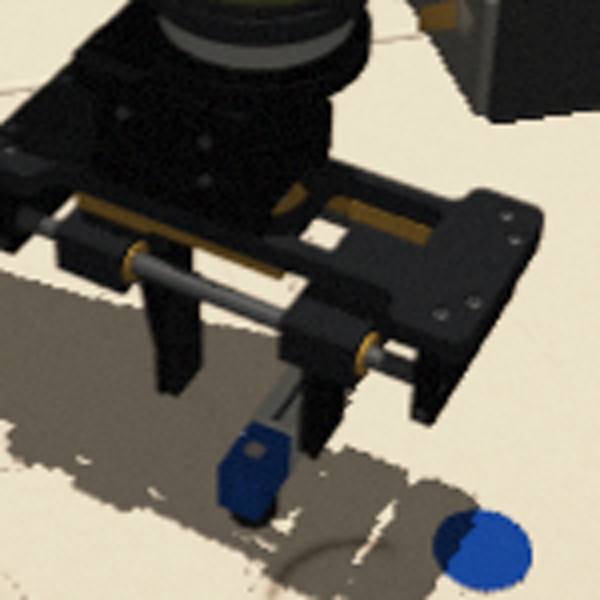

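Request:
{"op": "move_arm", "data": {
  "plan": [
    [0.6,[0,30,0],0],
    [0.6,[0,30,0],0],
    [0.6,[0,0,0],0],
    [0.4,[0,0,0],0],
    [0.3,[0,0,0],0]
  ]
}}

```text
t: 7.85
tool_pos: [0.4381, -0.2193, 0.0277]
tcp_rot: [-1.569, 0.001, -2.316]
wrist_force: [-0.9, 0.3, 0.3]
width: 0.455
```

Request:
{"op": "move_arm", "data": {
  "plan": [
    [0.2,[0,0,0],0],
    [0.1,[0,0,0],0],
    [0.1,[0,0,0],0],
    [0.1,[0,0,0],0]
  ],
  "grip_force": 25
}}

```text
t: 8.35
tool_pos: [0.4374, -0.2192, 0.027]
tcp_rot: [-1.57, 0.001, -2.317]
wrist_force: [-0.5, 0.3, 5.4]
width: 0.229
```

```bash
python3 look.py a7
```

```text
8.4 [ 0.4374 -0.2192  0.027 ] [-1.5704e+00  6.0000e-04 -2.3168e+00] 0.22697557648583205 [-1.25  1.14  5.85] [ 0.06  0.21 -0.09]
red 213 [347 239  17  27] [356.6 251.5] [ 0.545  -0.1146]
blue 177 [304 300  13  20] [309.8 310.4] [ 0.4288 -0.228 ]
blue 374 [359 318  24  20] [370.3 327. ] [ 0.5102 -0.2804]
```

View pics/a7.png

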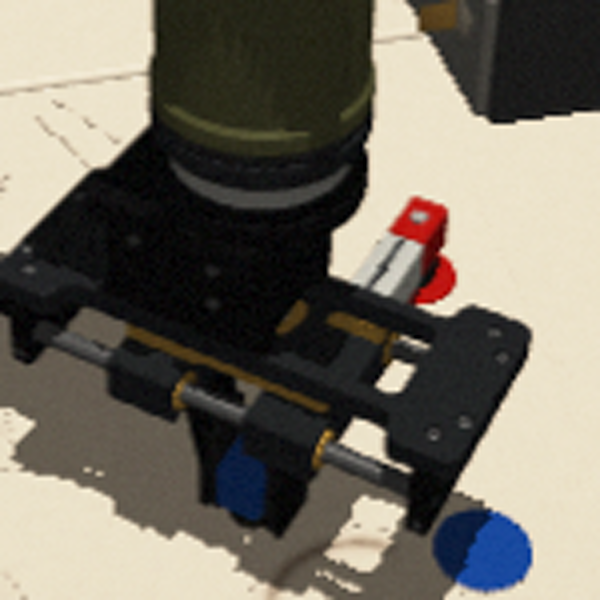

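Request:
{"op": "move_arm", "data": {
  "plan": [
    [0.1,[-0.2,0,8],-0.05],
    [0.1,[-0.5,0,12.8],-0.08],
    [0.1,[-0.5,0,12.8],-0.08],
    [0.1,[-0.5,0,12.8],-0.08],
    [0.1,[0,0,0],0]
  ]
}}

```text
t: 9.02
tool_pos: [0.4763, -0.2462, 0.027]
tcp_rot: [-1.569, -0.0, -2.027]
wrist_force: [0.7, 0.2, 5.7]
width: 0.226
```

```bash
python3 look.py a8
```

```text
9.075 [ 0.4761 -0.2461  0.027 ] [-1.5686e+00 -3.0000e-04 -2.0274e+00] 0.22314073926020844 [ 1.   -1.47  3.27] [-0.26 -0.26  0.15]
red 22 [359 258   5   6] [361.  260.7] [ 0.5448 -0.1396]
blue 263 [334 304  15  25] [340.8 316.6] [ 0.4726 -0.2511]
blue 372 [359 317  24  21] [370.3 327. ] [ 0.5102 -0.2803]
```

View pics/a8.png

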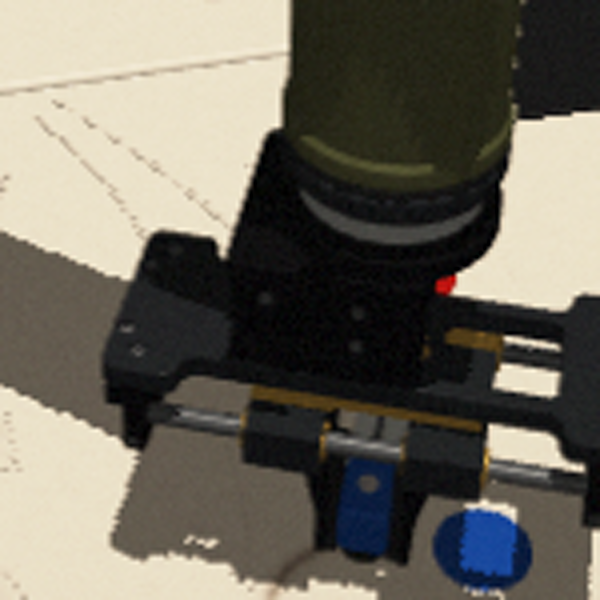

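Request:
{"op": "move_arm", "data": {
  "plan": [
    [0.1,[-0.5,0,12.8],-0.08],
    [0.1,[-0.5,0,12.8],-0.08],
    [0.1,[-0.5,0,12.8],-0.08],
    [0.1,[-0.3,0,9.6],-0.06],
    [0.1,[0,0,0],0]
  ]
}}

```text
t: 9.7
tool_pos: [0.5211, -0.2603, 0.027]
tcp_rot: [-1.57, -0.0, -1.727]
wrist_force: [0.3, 0.5, 5.0]
width: 0.229
```

```bash
python3 look.py a9; python3 -c "
from h import *
print(pix('side',[.5211,-.2590,.036]))"
```

```text
9.75 [ 0.521  -0.2603  0.027 ] [-1.5699e+00 -6.0000e-04 -1.7274e+00] 0.22678067832295923 [ 0.37 -0.29  4.5 ] [-0.14  0.03  0.25]
blue 312 [361 307  21  30] [372.6 324.1] [ 0.5155 -0.2761]
[372.43750696 312.15822929]
```

View pics/a9.png

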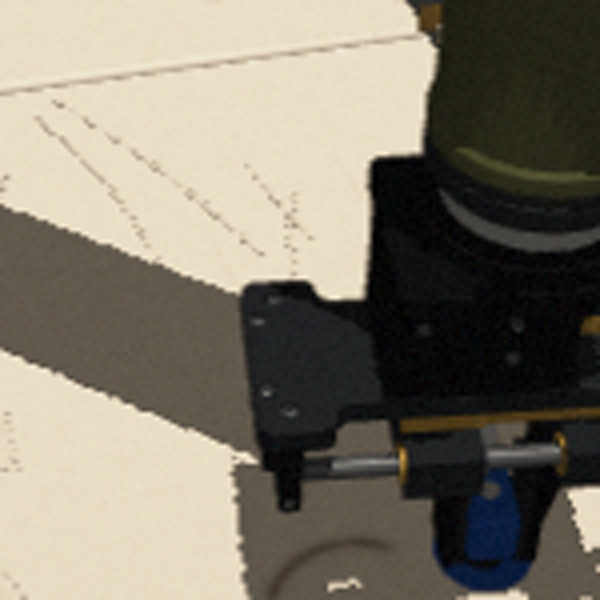

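Request:
{"op": "move_arm", "data": {
  "plan": [
    [0.35,[0,0,0],0],
    [0.6,[0,0,0],0],
    [0.6,[0,0,0],0],
    [0.6,[0,-30,0],0],
    [0.6,[0,-45,0],0]
  ]
}}

```text
t: 10.38
tool_pos: [0.5194, -0.2591, 0.1008]
tcp_rot: [-1.575, 0.0, -1.727]
wrist_force: [0.8, 0.0, 0.1]
width: 0.589
```

Request:
{"op": "move_arm", "data": {
  "plan": [
    [0.6,[0,-45,0],0],
    [0.6,[-40,-30,0],0],
    [0.6,[-50,0,0],0],
    [0.6,[-50,0,0],0],
    [0.6,[-50,0,0],0]
  ]
}}

```text
t: 11.0
tool_pos: [0.5502, -0.0705, 0.1766]
tcp_rot: [-1.571, 0.0, -1.727]
wrist_force: [0.8, -0.1, 0.1]
width: 0.603
```

Request:
{"op": "move_arm", "data": {
  "plan": [
    [0.6,[-50,0,0],0],
    [0.6,[-50,0,0],0],
    [0.6,[-50,0,0],0],
    [0.6,[-50,0,0],0],
    [0.6,[0,0,0],0]
  ]
}}

```text
t: 11.62
tool_pos: [0.5807, 0.1315, 0.1758]
tcp_rot: [-1.572, 0.002, -1.718]
wrist_force: [-0.2, -0.3, 0.0]
width: 0.601
```

```bash
python3 look.py a10
python3 - <<'E'
from h import *
t=imaging.get_image('top')
for c in("red","blue"):
    for a,bb,ce in blobs(t,c,(340,160,490,250)): print(c,a,bb,ce.round(1))
s=cv2.imread("pics/a10.png")
cv2.imwrite('pics/t10.png',np.hstack([cv2.resize(t[160:220,360:480],(800,400),interpolation=2)[:,:,::-1]]))
print(status.read_state()['tool_pos'])
E
```

```text
11.675 [0.5808 0.1279 0.1759] [-1.5718e+00 -4.0000e-04 -1.7224e+00] 0.5981791699929163 [ 0.73 -0.65 -0.75] [-0.12  0.07 -0.  ]
red 174 [343 240  18  26] [350.8 250. ] [ 0.536 -0.108]
blue 467 [358 306  25  32] [370.7 322.4] [ 0.5138 -0.2725]
red 202 [378 172  16  16] [385.1 179.6]
blue 127 [451 183  17  15] [459.5 190.8]
[0.58106035 0.12546523 0.1760749 ]
```

View pics/t10.png

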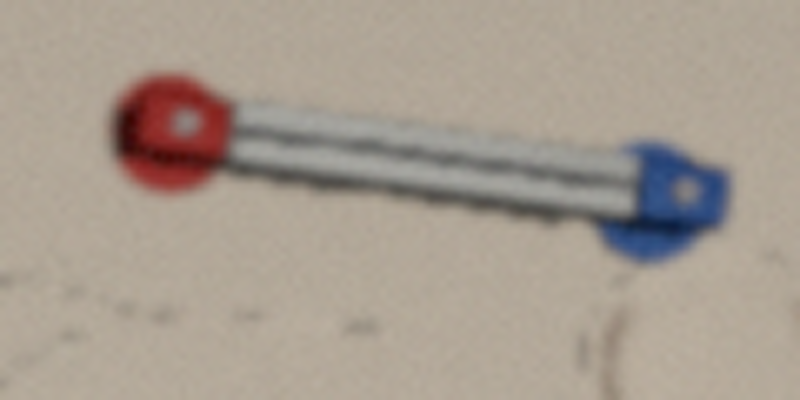

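View pics/a10.png

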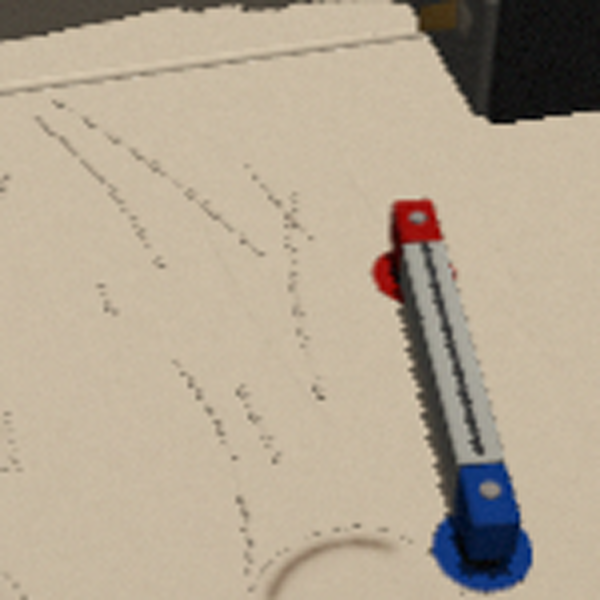

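Run:
```python
from h import *
print(w("top",(387.3,178.),.036),w("top",(462.6,188.2),.036),"want .546 -.1015 / .5213 -.2595")
print(w("side",(250+417/4-.4,190+217/4-.4),.036),w("side",(250+489/4-.4,190+490/4-.4),.036))
from bench import r
r.close_job()
```

```text
[ 0.54500239 -0.10217669] [ 0.52145448 -0.26117187] want .546 -.1015 / .5213 -.2595
[ 0.54446538 -0.09951479] [ 0.52025268 -0.25867701]
the job is handed in; nothing more can be done
```

The ticket rail is standing on both stickers, released, and the job was handed in at about 11.8 s of the 50 s. I swung the red end about the blue foot onto the red sticker. Then I re-gripped at the blue end and swung that about the red foot onto the blue sticker. The rail slid on its feet throughout and was never lifted.

- **Placing:** in the last pictures the red foot reads about 1–2.5 mm from its sticker's centre. The blue foot reads about 1.5 mm from its own.
- **Camera agreement:** the two cameras disagree by up to 2.7 mm in y, about what the 2 mm calibration allows.
- **Pivots:** the blue end moved about 1 mm during the first swing. The red end was hidden by the gripper in the second swing. Its marker reads about 1–2 mm apart before and after.
- **Arm at hand-in:** the gripper was open and clear, more than 0.2 m from the rail. The highest wrist force I read was about 6 N.
- **Wooden rail:** the arm's path passed well above it and I never touched it, but I did not check it again in a final picture.

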